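# Unlatch the bench centrifuge and hold its lid open

### The arm

A 6-joint arm with a two-finger parallel gripper is mounted at the origin on a cart in front of the work surface, level with it; the furniture and walls round the work are solid. World frame = base frame: x ahead of the robot, y to its left, z up, the work surface at z = 0. Lengths are in mm, angles in rad, forces in N, time in s.
With the tool pointing down it reaches from about 300 to 775 mm from the base axis. Payload 14.6 kg.
Tool frame: the origin (TCP) lies midway between the tips of the shut fingers; the grasp point (between the pads) lies manip.grasp_offset behind it (manip.grasp_offset is the distance from the TCP to the grasp point, in mm); z points along the fingers, y is the direction in which the jaws open and shut (so a half turn about z gives the same grasp; the last joint's range is limited). The gripper opens to 94 mm and grips with 3 to 60 N. Pads are 16 mm wide; open, the fingers measure 119 mm over their backs; the gripper's body (75 mm by 177 mm) begins 78 mm behind the grasp point.
Start: joints at [1.161, 0.3, 1.521, -0, 1.321, -0.067], TCP at [184.866, 517.99, 205.446] pointing down, gripper open.
Joint ranges: [-3.03, 3.03], [-0.79, 2.21], [0.23, 2.52], [-1.04, 4.18], [0, 3.07], [-2.55, 2.55]. Speed limits (rad/s): [2.22, 2.22, 2.57, 3.14, 3.14, 3.14].

### API

Orientations are given as [roll, pitch, yaw] about the fixed x, y, z axes, in that order (R = Rz(yaw) Ry(pitch) Rx(roll)).
In Python, from cell import monitor, vision, order, manip gives the robot as it stands.
- The arm moves only by the shell command python3 -m jog 'ROWS' [FORCE]. ROWS is JSON, a list of rows, each a list of 7 numbers: the shift along the tool's x, y, z in cm, then the turn, a rotation vector about the tool's x, y, z in rad, then the opening in per cent of the stroke, from 0 (shut) to 100 (fully open). In form: [[tx, ty, tz, rx, ry, rz, jaw], ...]. A call has 1 to 8 rows; each row shifts and turns the commanded pose from where the row before left it, along the tool's axes as they then stand; what a row does not reach is not made up. A row lasts 1/10 s, in which the tool goes at most 50 mm and 8.59 degrees, less where a joint would pass 70% of its speed; a pose out of reach is approached as far as the arm can. A call is refused whole if a number of a shift passes 5 or a number of a turn 0.15, either way. A call with a gripper value outside its range is refused whole. The fingers move at their own pace and stop on an object; FORCE is the grip in N (left out, the last holds). Time passes only in rows, so rows that do not move let the fingers close. It gives the time, the measured TCP pose, the force and the opening at its end, in the units of the state.
- monitor.read_state(): the state, without advancing time (a new reading comes with each control period).
- vision.camera(name): name is "scene" or "side" or "wrist"; returns a dict with "color" (480x640x3 uint8, blue, green, red), "fx", "fy", "cx", "cy" (pixels), "cam_to_world" (4x4, takes a point from camera to world coordinates); the wrist camera has in their place "tool_from_camera" (4x4, takes a point from camera to tool coordinates, whose origin is the TCP and whose axes are the flange's). Camera axes: x right, y down, z forward; pixel columns grow to the right and rows downward; lengths in mm; the calibration is good to about 2 mm. A picture is of the moment at which its call begins: read the wrist's pose just before it. There is no depth.
- order.sign_off(): hands the job in, once; it reports no verdict.
The state is a dict: "clock": time; "joints": joint angles; "qd": joint speeds; "effort": joint torques, N m; "eef_pos": TCP position; "eef_rot": TCP orientation; "wrist_force": force on the tool from outside, world axes, zero at the start; "moment": the same for the moment, N m; "finger_gap": finger opening in mm.
Only numpy, scipy, OpenCV 4.12 (cv2) and the standard library are available. Lean on these libraries where they do the work, as an engineer would, in place of code of your own. Each camera call takes 0.05 s, during which the arm holds its last target.

### The job

Please turn the catch on the bench centrifuge a quarter turn so that its tongue is clear of the lid, then lift the lid by its front bar to 50 degrees from closed and keep holding it there, so that a colleague can take the tubes out of the rotor. The lid falls shut by itself: do not let it drop, finish while the gripper is still holding it up, and leave the other things on the worktop where they are.

Things in the scene. Friction and masses are not known exactly. Their poses are not given: they have to be found in the camera images.
- centrifuge: bench centrifuge, a white cabinet fixed to the worktop, 174 (x) x 214 (y) x 108 mm high; origin at the centre of its underside, x axis to its back, y axis to its left as seen from its front, z up; its front faces about towards the robot (yaw up to 0.4 rad either way). A grey lid, 158 x 150 x 12 mm with a round clear window, covers the left part (y from -45 to +105 mm); the right-hand strip carries the catch
- lid (a joint): lid angle in rad: 0 closed (lid level), grows as the front edge rises, stop at 1.35; 50 degrees is 0.873. The lid (about 0.4 kg) and a weak spring close it from every angle; it takes about 1.5 to 2.5 N upwards at the bar. While the catch is locked its tongue blocks the lid
- lid_hinge (a point): middle of the lid's hinge axis, at x 78, y 30, z 115 mm in the centrifuge's frame; the axis runs along the centrifuge's y axis
- lid_bar (a point): middle of the lid's bar handle: a level round steel bar of 10 mm diameter parallel to the hinge, 203 mm from the hinge axis and 38 mm in front of the cabinet, its centre level with the hinge when closed (115 mm above the worktop); 80 mm of it is free between the two side arms, with open air below; the bar can turn between gripping fingers
- catch (a joint): catch angle in rad about the vertical, anticlockwise seen from above positive: near 0 (0 to 0.2 at the start) locked, tongue over the lid along the centrifuge's +y; 1.57 (stop) open, tongue pointing along the centrifuge's -x, to its front. The tongue is clear of the lid from about 1.0. Light friction (0.05 N m) keeps it where it is left
- catch_grip (a point): point to grip on the catch, on its vertical turning axis, 150 mm above the worktop, at x -40, y -75 mm in the centrifuge's frame. The grip is an upright black fin 44 mm long and 10 mm thick, lying along the tongue's direction, its top 9 mm above this point and its foot 21 mm below it; the tongue under it is 6 mm thick and reaches 43 mm from the axis
- stapler: bystander: small stapler, 25 x 111 x 41 mm, near the front edge; origin under its centre
- gauze_pad: bystander: folded white gauze pad, 72 x 73 x 17 mm, near the front edge; origin under its centre
- syringe: bystander: capped syringe lying down, 165 mm long, 17 mm thick, near the front edge; origin under its centre
- tape_roll: bystander: roll of tape lying flat, 100 mm across, 25 mm high, on the right; origin under its centre
- stain_bottle: bystander: small brown bottle with a white cap, 45 mm across, 98 mm high, on the right; origin under its centre

How it is judged (in metres and radians):
On the way, in this order (a step that is already met when the one before it is completed fails the run):
1. the catch is turned clear of the lid while the lid is still closed (value of joint catch above 1.1 rad and value of joint lid below 0.1 rad), for 0.2 s.
2. the lid is lifted to 50 degrees by the gripper (value of joint lid between 0.773 and 0.973 rad and contact force between the fingers and lid above 0.3 N), for 0.3 s.
At the end, for the whole second after the job is handed in: the lid stands still at 50 degrees (within 5.7 degrees) with the gripper's fingers carrying it, and the catch is open (turned by more than 1.1 rad) (all of step 2 and velocity of joint lid between -0.1 and 0.1 rad/s and value of joint catch above 1.1 rad); the arm keeps its last pose, push and grip.
It fails at once if the lid is dropped (it falls faster than 2.5 rad/s) (velocity of joint lid below -2.5 rad/s).
It fails at once if a loose bystander (stapler, gauze pad, syringe, tape roll, bottle) is moved by more than 30 mm (distance of any of stapler, gauze_pad, syringe, tape_roll, stain_bottle from where it was at the start of the episode above 0.03 m).
It also fails if it takes over 54 s, if anything falls off the work surface, if the arm or the gripper's body presses on something with over 40 N, if the wrist force passes 120 N, or if a joint passes its speed limit or range.

## Working session

There is one attempt and no reset: what is moved stays moved. The work goes in short steps, Python scripts to look and compute and a shell command to move; the robot and the scene stay as the last step left them, time stands still between calls to the robot, and variables do not carry over. Pictures are saved under pics/ and viewed, and the job is handed in when it is done.

```bash
mkdir -p pics; ls
python3 - <<'E'
from cell import monitor, vision, order, manip
import cv2,numpy as np
print(monitor.read_state()); print(manip.grasp_offset)
for n in("scene","side","wrist"):
    c=vision.camera(n); cv2.imwrite(f"pics/{n}0.png",c["color"])
    print(n,{k:(np.round(v,3).tolist() if hasattr(v,'shape') else v) for k,v in c.items() if k!="color"})
E
```

```text
pics
{'clock': 0.0, 'joints': array([ 1.16141138e+00,  3.00490185e-01,  1.52158376e+00,  1.12591893e-05,
        1.32068410e+00, -6.66055466e-02]), 'qd': array([ 0.00023999, -0.00028007, -0.00028969, -0.00215557,  0.00080526,
       -0.00105155]), 'effort': array([-6.49171470e-04, -5.31811881e+01, -3.52725291e+01,  7.07206596e-02,
        2.44758086e-02, -1.27267426e-04]), 'eef_pos': array([184.75743021, 517.76309922, 204.87472349]), 'eef_rot': array([-3.14043057e+00, -8.84455983e-05,  2.79881041e+00]), 'wrist_force': array([-0.23757526, -0.08535811, -0.33285474]), 'moment': array([-0.03426353, -0.00464977,  0.00457881]), 'finger_gap': 94.02876550223334}
18.8
scene {'fx': 528.816395841532, 'fy': 528.816395841532, 'cx': 323.82990958247734, 'cy': 244.62745114532717, 'cam_to_world': [[-0.037, -0.674, 0.738, -184.916], [-0.999, 0.023, -0.03, -97.571], [0.003, -0.739, -0.674, 759.538], [0.0, 0.0, 0.0, 1.0]]}
side {'fx': 437.83175237740426, 'fy': 437.83175237740426, 'cx': 323.6149976481866, 'cy': 239.52336644155574, 'cam_to_world': [[-0.993, -0.082, 0.086, 464.753], [-0.117, 0.533, -0.838, 655.672], [0.023, -0.842, -0.539, 616.212], [0.0, 0.0, 0.0, 1.0]]}
wrist {'fx': 361.0229928501683, 'fy': 361.0229928501683, 'cx': 315.659082827897, 'cy': 233.78851789404035, 'tool_from_camera': [[-0.001, -0.965, -0.262, 76.708], [1.0, -0.001, 0.0, -0.899], [-0.0, -0.262, 0.965, -179.079], [0.0, 0.0, 0.0, 1.0]]}
```

View pics/scene0.png

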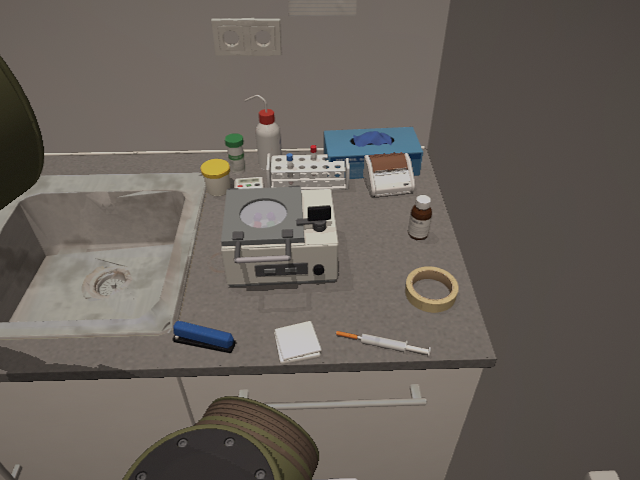

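View pics/side0.png

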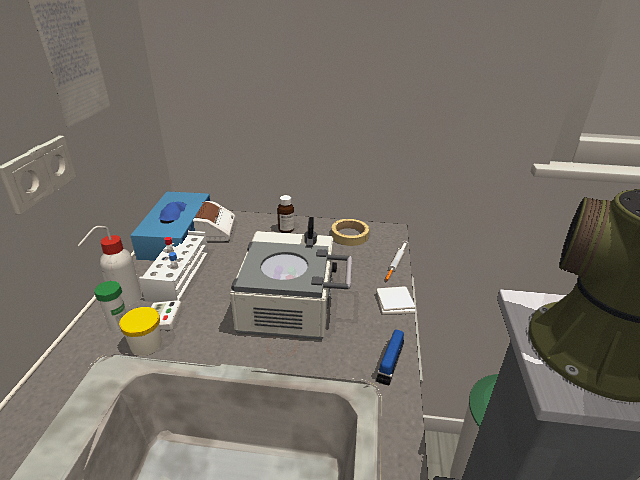

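The scene view shows the cabinet at about (280,235), the bar at (262,260), the fin at (319,213) and the bystanders in front. The side view shows the fin at (311,230) and the bar at (348,270). I'll enlarge both.

Run:
```python
import cv2
a=cv2.imread("pics/scene0.png")[175:290,210:350]; cv2.imwrite("pics/sc_crop.png",cv2.resize(a,None,fx=5,fy=5,interpolation=cv2.INTER_CUBIC))
a=cv2.imread("pics/side0.png")[205:340,225:365]; cv2.imwrite("pics/sd_crop.png",cv2.resize(a,None,fx=4,fy=4,interpolation=cv2.INTER_CUBIC))
```

```text
(no output)
```

View pics/sc_crop.png

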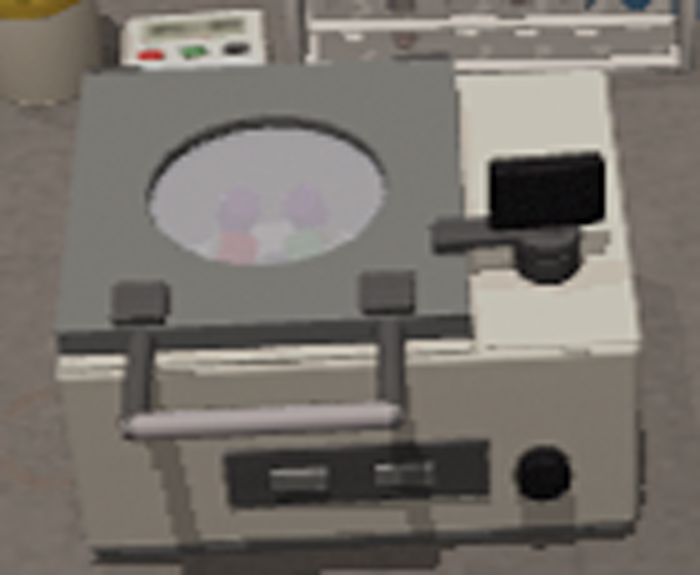

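View pics/sd_crop.png

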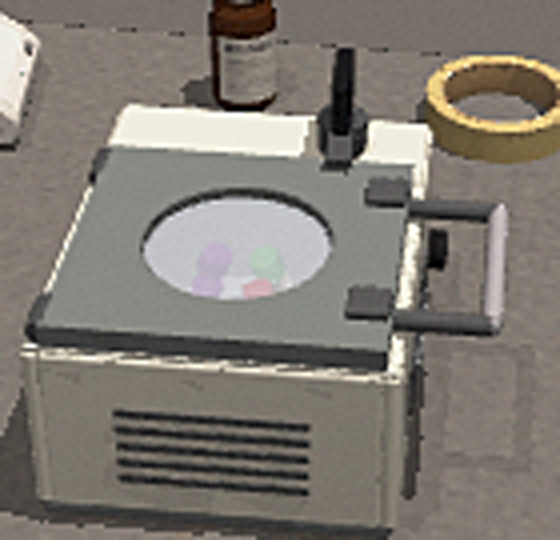

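View pics/wrist0.png

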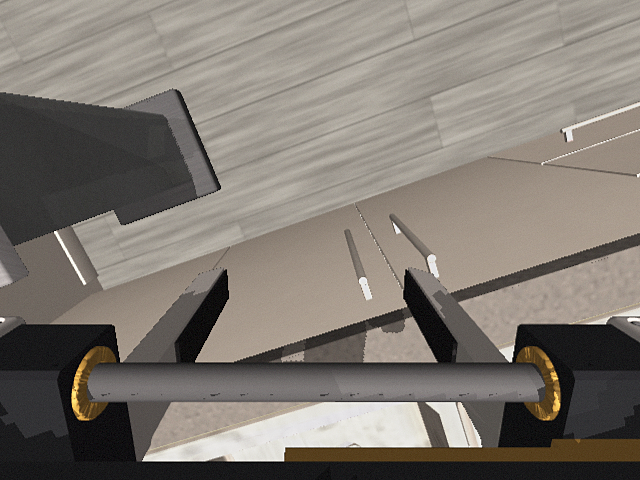

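```bash
cat > h.py <<'E'
import numpy as np
from cell import monitor, vision, order, manip
def ray(c,u,v):
    T=np.array(c["cam_to_world"]); d=T[:3,:3]@np.array([(u-c["cx"])/c["fx"],(v-c["cy"])/c["fy"],1]); return T[:3,3],d/np.linalg.norm(d)
def plane(c,u,v,z):
    o,d=ray(c,u,v); return o+d*(z-o[2])/d[2]
def tri(c1,p1,c2,p2):
    o1,d1=ray(c1,*p1);o2,d2=ray(c2,*p2)
    s=np.linalg.lstsq(np.c_[d1,-d2],o2-o1,rcond=None)[0]
    a=o1+s[0]*d1;b=o2+s[1]*d2
    return (a+b)/2,np.linalg.norm(a-b)
E
python3 - <<'E'
from h import *
np.set_printoptions(precision=1,suppress=True)
A=vision.camera("scene");B=vision.camera("side")
s=lambda u,v:(210+u/5-.4,175+v/5-.4)
d=lambda u,v:(225+u/4-.4,205+v/4-.4)
print("bar tri",tri(A,s(130,425),B,d(498,325)),tri(A,s(400,412),B,d(498,208)))
print("bar scene115",plane(A,*s(130,425),115),plane(A,*s(400,412),115))
print("bar side115",plane(B,*d(498,325),115),plane(B,*d(498,208),115))
fl=(s(57,337),d(388,353));fr=(s(470,320),d(412,166));br=(s(455,60),d(108,150));bl=(s(85,72),d(32,332))
for n,(p,q) in zip("fl fr br bl".split(),(fl,fr,br,bl)): print(n,tri(A,p,B,q),plane(A,*p,121),plane(B,*q,121))
print("cab fr top",plane(A,*s(637,347),108),"back r",plane(A,*s(605,70),108))
print("fin top ends scene159",plane(A,*s(492,160),159),plane(A,*s(603,154),159))
print("fin top side159",plane(B,*d(345,52),159))
print("syr",plane(A,337,333,8),plane(A,430,352,8),"pad",plane(A,298,342,8),"stap",plane(A,175,325,20),plane(A,233,345,20),"bottle",plane(A,420,235,0),"tape",plane(A,432,290,12))
print(plane(A,230,375,0),plane(A,480,360,0))
E
```

```text
bar tri (array([481.1,  29.5, 119.1]), np.float64(2.243250556728897)) (array([487. , -64.5, 117.6]), np.float64(0.7872250164789764))
bar scene115 [486.9  29.9 115. ] [490.3 -64.5 115. ]
bar side115 [480.5  25.6 115. ] [486.9 -67.7 115. ]
fl (array([527.3,  59.1, 120.6]), np.float64(0.561314977617161)) [527.2  58.9 121. ] [527.   59.9 121. ]
fr (array([532.6, -89.9, 120.6]), np.float64(1.0731910803348275)) [531.4 -89.7 121. ] [532.9 -90.1 121. ]
br (array([691.3, -84.7, 119.5]), np.float64(1.75112010307235)) [690.6 -85.  121. ] [689.8 -81.2 121. ]
bl (array([687.2,  65.1, 119.6]), np.float64(2.587369140496591)) [687.3  64.5 121. ] [685.4  68.3 121. ]
cab fr top [ 529.1 -150.5  108. ] back r [ 699.4 -146.7  108. ]
fin top ends scene159 [576.4 -99.  159. ] [ 578.6 -139.7  159. ]
fin top side159 [ 574.3 -135.2  159. ]
syr [ 403.5 -145.5    8. ] [ 356.8 -303.6    8. ] pad [386.1 -76.    8. ] stap [421.8 141.9  20. ] [374.5  35.1  20. ] bottle [ 670.4 -341.4    0. ] tape [ 497.3 -333.1   12. ]
[327.8  38.2   0. ] [ 343.  -388.8    0. ]
```

```bash
cat >> h.py <<'E'
from scipy.spatial.transform import Rotation as Ro
C=np.array([611.5,-42.4,0]);YAW=0.032
def W(p): return C+Ro.from_euler('z',YAW).apply(p)
def need(p,yaw=None):
    s=monitor.read_state(); R=Ro.from_euler('xyz',s["eef_rot"])
    np.set_printoptions(precision=3,suppress=True)
    print("t",s["clock"],"pos",s["eef_pos"],"rot",s["eef_rot"],"F",s["wrist_force"],"M",s["moment"],"gap",s["finger_gap"])
    print("shift tool cm",R.inv().apply(np.array(p)-s["eef_pos"])/10)
    if yaw is not None:
        print("rotvec tool",(R.inv()*Ro.from_euler('xyz',[np.pi,0,yaw])).as_rotvec())
E
python3 -c "
from h import *
print(W([-40,-75,150]),W([-125,30,115]))
need([574,-118.6,205],1.62)"
python3 -m jog '[[-3.6,-2.9,0,0,0,0,100],[-3.6,-2.9,0,0,0,0,100],[-3.6,-2.9,0,0,0,0,100],[-3.6,-2.9,0,0,0,0,100],[-3.6,-2.9,0,0,0,0,100],[-3.6,-2.9,0,0,0,0,100],[-3.6,-2.9,0,0,0,0,100],[-3.6,-2.9,0,0,0,0,100]]'
python3 -m jog '[[-3.6,-2.9,0,0,0,0,100],[-3.6,-2.9,0,0,0,0,100],[-3.6,-2.9,0,0,0,0,100],[-3.6,-2.9,0,0,0,0,100],[-3.6,-2.9,0,0,0,0,100],[-3.6,-2.9,0,0,0,0,100],[-3.6,-2.9,0,0,0,0,100],[-3.6,-2.9,0,0,0,0,100]]'
python3 -m jog '[[0,0,0,0,0,0.15,80],[0,0,0,0,0,0.15,60],[0,0,0,0,0,0.15,50],[0,0,0,0,0,0.15,50],[0,0,0,0,0,0.15,50],[0,0,0,0,0,0.15,50],[0,0,0,0,0,0.15,50],[0,0,0,0,0,0.13,50]]'
python3 -c "
from h import *
need([574,-118.6,205],1.62)
import cv2
c=vision.camera('wrist');cv2.imwrite('pics/w1.png',c['color'])
c=vision.camera('scene');cv2.imwrite('pics/s1.png',c['color'])"
```

```text
[ 573.92006867 -118.64138483  150.        ] [485.60415837 -16.41467606 115.        ]
t 0.25 pos [184.833 517.866 205.173] rot [-3.141  0.     2.799] F [0.461 0.42  1.531] M [ 0.002 -0.036  0.03 ] gap 93.97905696244477
shift tool cm [-58.044 -46.865   0.045]
rotvec tool [-0.001  0.     1.179]
clock: 1.05
eef_pos: [378.7, 201.0, 205.6]
eef_rot: [3.141, 0.0, 2.799]
wrist_force: [-0.1, 1.3, 0.5]
finger_gap: 93.7
clock: 1.85
eef_pos: [572.0, -114.5, 205.4]
eef_rot: [3.142, -0.0, 2.799]
wrist_force: [0.3, 1.6, 1.0]
finger_gap: 94.0
clock: 2.65
eef_pos: [571.3, -112.6, 205.3]
eef_rot: [-3.141, -0.0, 1.613]
wrist_force: [-0.4, 0.4, -0.2]
finger_gap: 46.9
t 2.65 pos [ 571.34  -112.603  205.307] rot [-3.141 -0.     1.613] F [-0.442  0.394 -0.208] M [-0.049  0.004 -0.003] gap 46.90807790166041
shift tool cm [-0.61   0.241  0.031]
rotvec tool [-0.    -0.    -0.007]
```

View pics/w1.png

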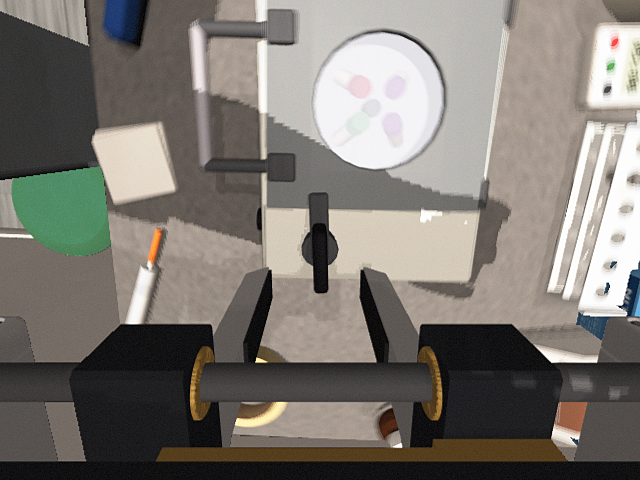

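View pics/s1.png

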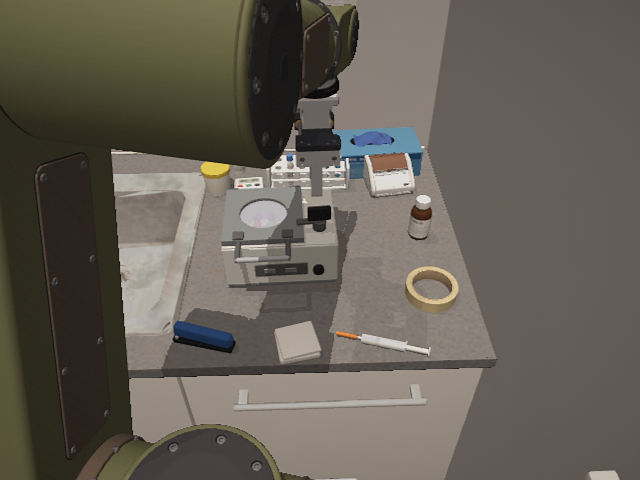

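The wrist view shows the fin from (319,223) to (320,292), centred between the fingers, with the tongue towards (318,195) over the lid. The bar runs from (198,25) to (206,163). I'll cast those pixels onto their planes.

```bash
cat >> h.py <<'E'
def wplane(c,s,u,v,z):
    R=Ro.from_euler('xyz',s["eef_rot"]).as_matrix();T=np.eye(4);T[:3,:3]=R;T[:3,3]=s["eef_pos"]
    c=dict(c);c["cam_to_world"]=T@np.array(c["tool_from_camera"]);return plane(c,u,v,z)
E
python3 -c "
from h import *
s=monitor.read_state();c=vision.camera('wrist')
for p in ((319,223),(320,292)):print(wplane(c,s,*p,159))
for p in ((198,25),(206,163)):print(wplane(c,s,*p,115))
"
```

```text
[571.71388237 -90.98070221 159.        ]
[ 574.67972506 -138.88549982  159.        ]
[485.29556998  30.68988033 115.        ]
[487.52425156 -60.04790648 115.        ]
```

```bash
python3 -m jog '[[-0.5,0.23,0,0,0,0,50],[0,0,2,0,0,0,50],[0,0,2,0,0,0,50],[0,0,1.6,0,0,0,50],[0,0,1.6,0,0,0,50],[0,0,0,0,0,0,50]]'
python3 -c "
from h import *
need([573.7,-118.3,133],1.62)"
```

```text
clock: 3.4
eef_pos: [573.1, -117.5, 131.4]
eef_rot: [-3.138, -0.001, 1.621]
wrist_force: [-0.0, 1.0, 0.0]
finger_gap: 47.3
t 3.4 pos [ 573.141 -117.543  131.415] rot [-3.138 -0.001  1.621] F [-0.03   1.001  0.023] M [-0.04   0.053  0.026] gap 47.25585402824929
shift tool cm [-0.078  0.051 -0.159]
rotvec tool [-0.003 -0.001  0.001]
```

```bash
python3 -m jog '[[-0.05,0.05,-0.3,0,0,0,50],[0,0,0,0,0,0,0],[0,0,0,0,0,0,0],[0,0,0,0,0,0,0],[0,0,0,0,0,0,0],[0,0,0,0,0,0,0],[0,0,0,0,0,0,0]]' 15
```

```text
clock: 4.1
eef_pos: [574.5, -118.0, 136.6]
eef_rot: [3.141, 0.0, 1.619]
wrist_force: [0.2, -0.2, 0.2]
finger_gap: 10.0
```

```bash
python3 -m jog '[[0,0,0,0,0,-0.1,0],[0,0,0,0,0,-0.1,0],[0,0,0,0,0,-0.1,0],[0,0,0,0,0,-0.1,0]]'; python3 -c "
from h import *
need([573.7,-118.3,134])"
```

```text
clock: 4.5
eef_pos: [574.4, -118.0, 136.5]
eef_rot: [-3.141, -0.0, 2.023]
wrist_force: [-0.8, 0.5, 1.2]
finger_gap: 10.3
t 4.5 pos [ 574.365 -118.04   136.541] rot [-3.141 -0.     2.023] F [-0.803  0.453  1.151] M [-0.095  0.232 -0.047] gap 10.348969444885094
shift tool cm [ 0.006 -0.071  0.254]
```

```bash
python3 -m jog '[[0,0,0,0,0,-0.13,0],[0,0,0,0,0,-0.13,0],[0,0,0,0,0,-0.13,0],[0,0,0,0,0,-0.13,0],[0,0,0,0,0,-0.13,0],[0,0,0,0,0,-0.13,0],[0,0,0,0,0,-0.13,0],[0,0,0,0,0,-0.12,0]]'; python3 -m jog '[[0,0,0,0,0,0,0],[0,0,0,0,0,0,0],[0,0,0,0,0,0,0]]'; python3 -c "
from h import *
need([573.7,-118.3,134])"
```

```text
clock: 5.3
eef_pos: [574.1, -118.3, 136.5]
eef_rot: [-3.141, -0.001, 3.054]
wrist_force: [-3.4, -2.7, 1.2]
finger_gap: 9.6
clock: 5.6
eef_pos: [574.2, -118.4, 136.5]
eef_rot: [-3.141, -0.001, 3.045]
wrist_force: [-4.4, -3.7, 1.9]
finger_gap: 9.3
t 5.6 pos [ 574.181 -118.361  136.544] rot [-3.141 -0.001  3.045] F [-4.391 -3.699  1.926] M [-0.727  0.932  0.019] gap 9.324272225873505
shift tool cm [0.048 0.002 0.254]
```

```bash
python3 -m jog '[[0,0,0,0,0,0,35],[0,0,0,0,0,0,35],[0,0,0,0,0,0,35],[0,0,-1,0,0,0,35],[0,0,-3,0,0,0,35],[0,0,-4,0,0,0,35],[0,0,0,0,0,0,35]]' 
python3 -m jog '[[0,0,0,0,0,0.15,32],[0,0,0,0,0,0.15,32],[0,0,0,0,0,0.15,32],[0,0,0,0,0,0.15,32],[0,0,0,0,0,0.15,32],[0,0,0,0,0,0.15,32],[0,0,0,0,0,0.15,32],[0,0,0,0,0,0.15,32]]'
python3 -m jog '[[0,0,0,0,0,0.12,32],[0,0,0,0,0,0.12,32]]'
python3 -c "
from h import *
need([485.6,-16.4,215],1.603)
import cv2
c=vision.camera('wrist');cv2.imwrite('pics/w2.png',c['color'])
c=vision.camera('scene');cv2.imwrite('pics/s2.png',c['color'][100:380,150:500])"
```

```text
clock: 6.3
eef_pos: [576.2, -118.3, 222.7]
eef_rot: [-3.14, 0.009, 3.048]
wrist_force: [0.2, 0.3, 0.3]
finger_gap: 32.6
clock: 7.1
eef_pos: [574.5, -117.9, 216.7]
eef_rot: [3.141, 0.0, 1.842]
wrist_force: [-0.4, 1.0, -0.1]
finger_gap: 30.2
clock: 7.3
eef_pos: [574.5, -117.9, 216.7]
eef_rot: [3.141, 0.0, 1.603]
wrist_force: [-0.1, -0.2, 0.3]
finger_gap: 30.1
t 7.3 pos [ 574.471 -117.898  216.678] rot [3.141 0.    1.603] F [-0.081 -0.25   0.286] M [-0.106  0.041 -0.004] gap 30.05042111417206
shift tool cm [10.434 -8.551  0.166]
rotvec tool [0. 0. 0.]
```

View pics/w2.png

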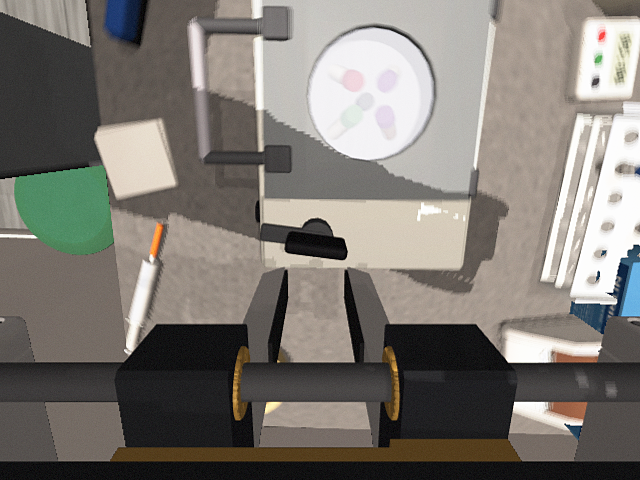

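The fin now runs from (286,243) to (346,253), about 80 degrees round, and the tongue at (265,234) is clear of the lid and points to the front. Next is the bar.

```bash
python3 -m jog '[[2.6,-2.1,0,0,0,0,32],[2.6,-2.1,0,0,0,0,32],[2.6,-2.1,0,0,0,0,32],[2.6,-2.2,0,0,0,0,32],[0,0,0,0,0,0,32]]'
python3 -c "
from h import *
need([485.6,-16.4,96],1.603)
import cv2
s=monitor.read_state();c=vision.camera('wrist');cv2.imwrite('pics/w3.png',c['color'])"
```

```text
clock: 7.9
eef_pos: [483.9, -15.2, 217.0]
eef_rot: [3.141, -0.0, 1.615]
wrist_force: [-0.0, -0.1, 0.3]
finger_gap: 30.3
t 7.9 pos [483.931 -15.22  217.048] rot [ 3.141 -0.     1.615] F [-0.031 -0.082  0.301] M [-0.075  0.058 -0.033] gap 30.31302476152482
shift tool cm [-0.129  0.155 12.105]
rotvec tool [ 0.001 -0.     0.012]
```

View pics/w3.png

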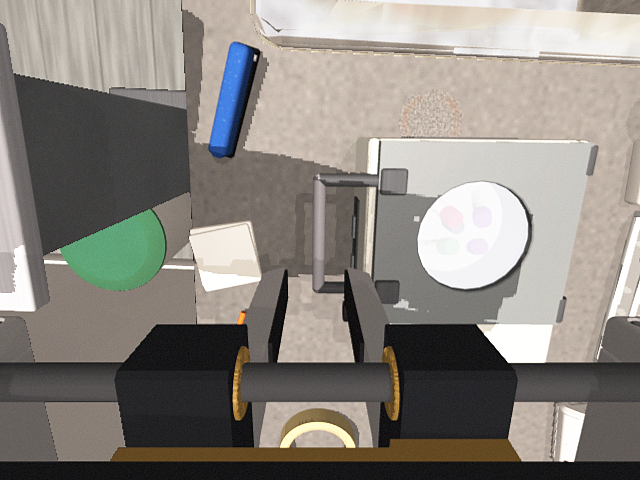

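The bar is at column 319, rows 180 to 288, and sits between the fingers (centre column 316).

```bash
python3 -c "
from h import *
s=monitor.read_state();c=vision.camera('wrist')
for p in ((319,182),(319,288)):print(wplane(c,s,*p,115))"
python3 -m jog '[[-0.1,0.15,2.5,0,0,0.01,32],[0,0,2.5,0,0,0,32],[0,0,2.5,0,0,0,32],[0,0,2.5,0,0,0,32],[0,0,1.8,0,0,0,32],[0,0,0,0,0,0,32],[0,0,0,0,0,0,32]]'
python3 -c "
from h import *
need([485.6,-16.4,96],1.603)"
```

```text
[485.29654606  24.5675653  115.        ]
[489.26842735 -64.32957754 115.        ]
clock: 8.7
eef_pos: [487.7, -18.8, 98.8]
eef_rot: [-3.142, 0.0, 1.599]
wrist_force: [-0.5, -0.6, -0.0]
finger_gap: 30.4
t 8.7 pos [487.674 -18.779  98.824] rot [-3.142  0.     1.599] F [-0.518 -0.573 -0.038] M [-0.059  0.045  0.049] gap 30.415966928897358
shift tool cm [ 0.244 -0.201  0.282]
rotvec tool [-0.     0.    -0.004]
```

```bash
python3 -m jog '[[0,0,0.2,0,0,0,32],[0,0,0,0,0,0,0],[0,0,0,0,0,0,0],[0,0,0,0,0,0,0],[0,0,0,0,0,0,0],[0,0,0,0,0,0,0]]' 30
python3 -c "
from h import *
need([485.6,-16.4,96],1.603)
# bar arc shifts in tool (y=+x fwd, z=down) per 0.0873 rad
a=np.linspace(0,.873,11);L=20.3
print(np.diff(np.c_[L*(1-np.cos(a)),-L*np.sin(a)],axis=0))"
```

```text
clock: 9.3
eef_pos: [486.2, -18.3, 96.7]
eef_rot: [-3.139, 0.0, 1.599]
wrist_force: [-9.2, -0.8, 7.1]
finger_gap: 8.8
t 9.3 pos [486.217 -18.261  96.695] rot [-3.139  0.     1.599] F [-9.218 -0.764  7.06 ] M [-0.231  1.707 -0.02 ] gap 8.836937020140764
shift tool cm [ 0.188 -0.056  0.07 ]
rotvec tool [-0.002  0.    -0.004]
[[ 0.077 -1.77 ]
 [ 0.231 -1.756]
 [ 0.384 -1.73 ]
 [ 0.533 -1.69 ]
 [ 0.678 -1.637]
 [ 0.818 -1.571]
 [ 0.952 -1.494]
 [ 1.079 -1.405]
 [ 1.197 -1.306]
 [ 1.307 -1.196]]
```

```bash
python3 -m jog '[[0,0.02,-0.89,0,0,0,0],[0,0.06,-0.88,0,0,0,0],[0,0.1,-0.88,0,0,0,0],[0,0.13,-0.88,0,0,0,0]]'
python3 -c "
from h import *
need([486.2,-18.3,96.7])"
```

```text
clock: 9.7
eef_pos: [489.1, -18.2, 132.1]
eef_rot: [-3.139, -0.0, 1.599]
wrist_force: [-7.9, -0.9, -1.8]
finger_gap: 9.2
t 9.7 pos [489.136 -18.209 132.126] rot [-3.139 -0.     1.599] F [-7.933 -0.929 -1.788] M [-0.356  1.445  0.013] gap 9.185724750743123
shift tool cm [-0.001 -0.283  3.543]
```

```bash
python3 -m jog '[[0,0.17,-0.87,0,0,0,0],[0,0.21,-0.86,0,0,0,0],[0,0.25,-0.85,0,0,0,0],[0,0.28,-0.84,0,0,0,0],[0,0.32,-0.83,0,0,0,0],[0,0.36,-0.81,0,0,0,0]]'
python3 -c "
from h import *
need([486.2,-18.3,96.7])
import cv2;cv2.imwrite('pics/sd3.png',vision.camera('side')['color'])"
```

```text
clock: 10.3
eef_pos: [504.5, -17.7, 182.9]
eef_rot: [-3.137, -0.0, 1.599]
wrist_force: [-14.4, -0.8, 4.1]
finger_gap: 8.9
t 10.3 pos [504.539 -17.664 182.934] rot [-3.137 -0.     1.599] F [-14.378  -0.798   4.107] M [-0.188  2.907 -0.023] gap 8.926313711784937
shift tool cm [-0.013 -1.797  8.631]
```

View pics/sd3.png

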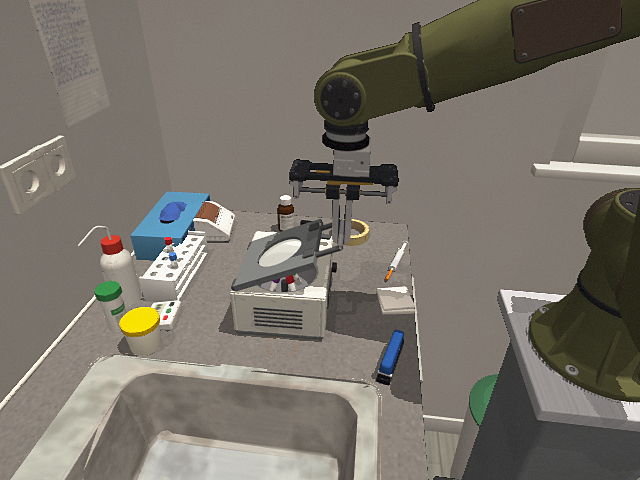

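```bash
python3 -m jog '[[0,0.34,-0.80,0,0,0,0],[0,0.37,-0.78,0,0,0,0],[0,0.41,-0.76,0,0,0,0],[0,0.45,-0.74,0,0,0,0],[0,0.48,-0.72,0,0,0,0]]'
python3 -m jog '[[0,0.52,-0.69,0,0,0,0],[0,0.57,-0.67,0,0,0,0],[0,0.60,-0.64,0,0,0,0],[0,0.63,-0.61,0,0,0,0],[0,0.66,-0.59,0,0,0,0],[0,0,0,0,0,0,0]]'
python3 -c "
from h import *
need([486.2,-18.3,96.7])
s=monitor.read_state()['eef_pos'];d=s-[486.2,-18.3,97]
print(np.arctan2(d[2],203-np.hypot(d[0],d[1])),np.hypot(d[2],203-d[0]))
import cv2;cv2.imwrite('pics/sd4.png',vision.camera('side')['color']);cv2.imwrite('pics/s4.png',vision.camera('scene')['color'])"
```

```text
clock: 10.85
eef_pos: [526.5, -17.0, 221.2]
eef_rot: [-3.141, -0.0, 1.599]
wrist_force: [-3.2, 1.0, -0.4]
finger_gap: 8.9
clock: 11.45
eef_pos: [556.7, -16.0, 254.4]
eef_rot: [3.141, -0.0, 1.599]
wrist_force: [-12.9, 0.9, 11.0]
finger_gap: 9.1
t 11.45 pos [556.713 -15.998 254.422] rot [ 3.141 -0.     1.599] F [-12.875   0.858  10.982] M [0.239 2.451 0.021] gap 9.056834839937899
shift tool cm [-0.034 -7.069 15.766]
0.8713343583934087 205.75348669303858
```

View pics/sd4.png

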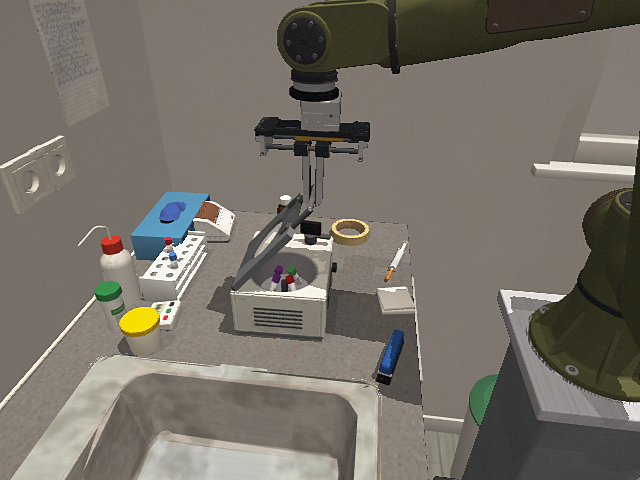

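View pics/s4.png

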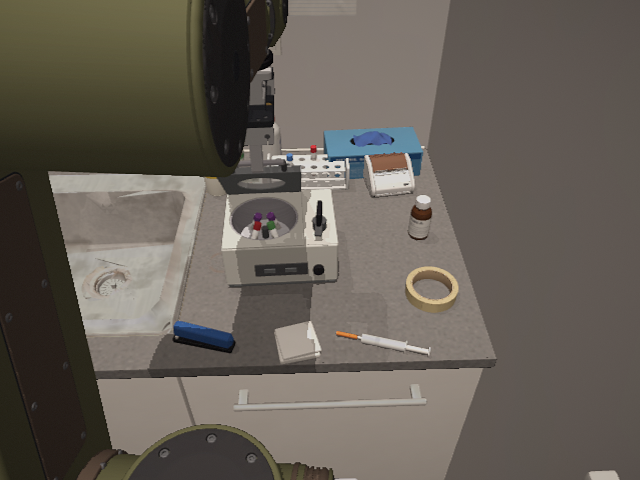

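The lid stands open, its raised edge between about (240,283) and (300,200) in the side view. The fin at (319,213) in the scene view points to the front. I'll relieve the radial squeeze a little, let it settle and check the angle from the images.

```bash
python3 -m jog '[[0,-0.1,-0.08,0,0,0,0],[0,0,0,0,0,0,0],[0,0,0,0,0,0,0],[0,0,0,0,0,0,0],[0,0,0,0,0,0,0]]'
python3 -c "
from h import *
need([486.2,-18.3,96.7])
import cv2
f=lambda a:cv2.resize(a,None,fx=6,fy=6,interpolation=cv2.INTER_CUBIC)
cv2.imwrite('pics/sd5.png',f(vision.camera('side')['color'][185:285,225:345]));cv2.imwrite('pics/s5.png',f(vision.camera('scene')['color'][150:240,210:340]))"
```

```text
clock: 12.05
eef_pos: [555.3, -16.1, 253.3]
eef_rot: [-3.141, -0.0, 1.599]
wrist_force: [-4.4, 2.7, 2.6]
finger_gap: 8.8
t 12.05 pos [555.316 -16.089 253.342] rot [-3.141 -0.     1.599] F [-4.421  2.668  2.586] M [0.536 1.003 0.033] gap 8.750966550499973
shift tool cm [-0.033 -6.912 15.666]
```

View pics/sd5.png

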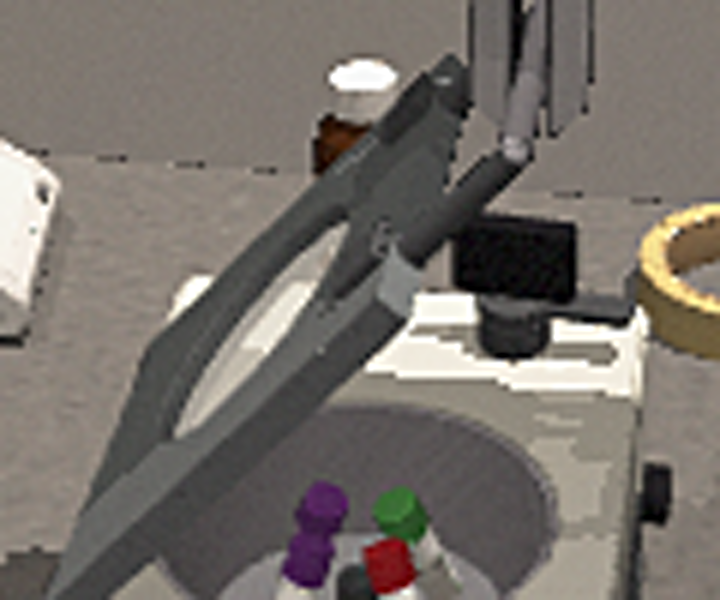

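View pics/s5.png

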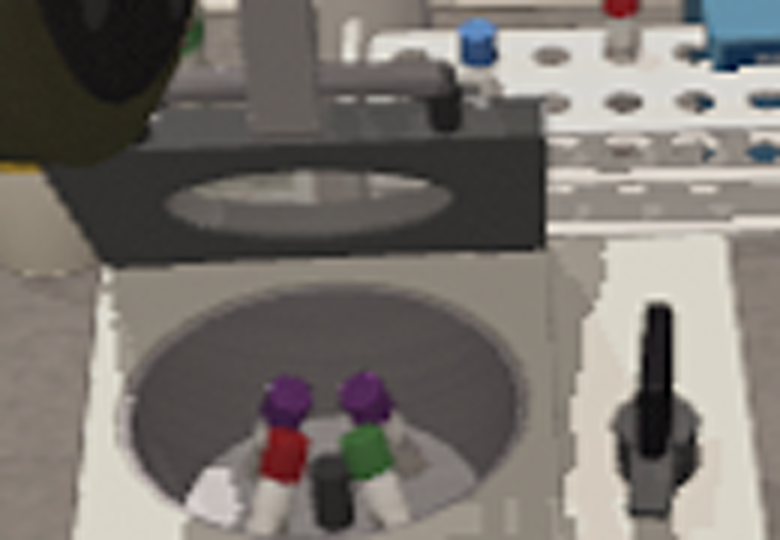

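```bash
python3 -c "
from h import *
B=vision.camera('side');o,d=ray(B,225+515/6-.4,185+148/6-.4)
H=W([78,30,115]);n=Ro.from_euler('z',YAW).apply([0,1,0])
for y in (73,77):
  P=W([0,y,0]);p=o+d*((P-o)@n)/(d@n);q=Ro.from_euler('z',-YAW).apply(p-H);print(p,np.arctan2(q[2],-q[0]),np.hypot(q[0],q[2]))
s=monitor.read_state();print(s['clock'],s['wrist_force'],s['finger_gap'],s['qd'])
"
```

```text
[552.38731903  28.74514023 269.49307215] 0.853343747307078 205.03855888077774
[551.83038629  32.72936117 271.69652855] 0.8587805462336621 206.98405304911995
12.2 [-4.81851944  2.97115323  1.45805297] 8.882445928161179 [1.38336015e-03 3.47904516e-04 6.76854701e-04 2.01947424e-05
 5.90469242e-04 3.48728982e-04]
```

The image gives about 0.855 rad, against about 0.87 from the arm's pose. Both are within the 0.773–0.973 band, and everything is steady.

```bash
python3 -c "
from h import *
print(order.sign_off());s=monitor.read_state();print(s['clock'],s['eef_pos'],s['wrist_force'],s['finger_gap'])"
```

```text
the job is handed in; nothing more can be done
None
the job is handed in; nothing more can be done
```

I turned the catch about 1.43 rad, which left its tongue clear of the lid. Then I gripped the lid's front bar from above at 30 N, lifted the lid to about 50° and handed the job in at 12.2 s with the gripper still holding it.

- **Lid angle:** the arm's pose gave about 0.87 rad and the side camera about 0.855 rad. They differ by about 1°, and both are inside the 0.773–0.973 band.
- **Grip:** the finger opening was 8.9 mm on the 10 mm bar. The wrist force was about 6 N and the arm was still.
- **Catch and bystanders:** the last pictures show the catch open, and none of the five bystanders looked moved; I checked those by eye and did not measure them.
- **Not confirmed:** the hand-in reports no verdict, and the state could not be read after it.

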